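# Shim the rocking bench scale

### The arm

A 7-joint arm with a two-finger parallel gripper is mounted at the origin on a cart in front of the work surface, level with it; the furniture and walls round the work are solid. World frame = base frame: x ahead of the robot, y to its left, z up, the work surface at z = 0. Lengths are in m, angles in rad, forces in N, time in s.
With the tool pointing down it reaches from about 0.4 to 0.925 m from the base axis. Payload 5.6 kg.
Tool frame: the origin (TCP) lies at the very end of the fingers, on their centre line; the grasp point (between the pads) lies bot.pinch_z behind it (bot.pinch_z is the distance from the TCP to the grasp point, in m); z points along the fingers, y is the line along which they close (so a half turn about z gives the same grasp; the last joint's range is limited). The gripper opens to 85 mm and grips with 20 to 120 N. Pads are 22 mm wide; open, the fingers measure 114 mm over their backs; the gripper's body (76 mm by 85 mm) begins 54 mm behind the grasp point. The pads swing forward as they close: fully open they stand 13 mm farther back than shut.
Start: joints at [-1.308, 0.468, -0.012, 1.603, 0.006, 1.071, -0.056], TCP at [0.196, 0.62, 0.231] pointing down, gripper open.
Joint ranges: [-2.53, 2.53], [-0.31, 2.02], [-1.57, 1.55], [0.28, 2.44], [-1.29, 4.43], [0.15, 1.84], [-2.92, 2.92]. Speed limits (rad/s): [2.57, 2.57, 3.14, 3.14, 3.14, 3.14, 3.14].

### API

Orientations are given as a unit quaternion [w, x, y, z].
In Python, from plant import bot, cams gives the robot as it stands. The module is installed in compiled form; this text tells all that it offers.
- The arm moves only by the tool drive_tool, never from a script. Its argument "motion" is a list of rows, each a list of 3 entries, a list of its own where there are three numbers: the shift along the tool's x, y, z in m, then the turn about the tool's z in degrees, then the opening in per cent of the stroke, from 0 (shut) to 100 (fully open). A call has 1 to 20 rows; each row shifts and turns the commanded pose from where the row before left it, along the tool's axes as they then stand; what a row does not reach is not made up. A row lasts 1/10 s, in which the tool goes at most 50 mm and 8.59 degrees, less where a joint would pass 70% of its speed; a pose out of reach is approached as far as the arm can. A call is refused whole if a number of a shift passes 0.05 or a number of a turn 8.59, either way. A call with a gripper value outside its range is refused whole. The fingers move at their own pace and stop on an object; "newtons" is the grip in N (left out, the last holds). Time passes only in rows, so rows that do not move let the fingers close. It gives the time, the measured TCP pose, the force, the opening and the grip force at its end, in the units of the state.
- bot.sense(): the state, without advancing time (a new reading comes with each control period).
- cams.get_image(name): name is "side" or "top"; returns the picture (420x560x3 uint8, red, green, blue); there is no depth.
- cams.camera_info(name): a dict with "fx", "fy", "cx", "cy" (pixels), "D" ([k1, k2, p1, p2, k3] as OpenCV has them; the pictures are not rectified), "camera_from_world" (4x4, takes a point from world to camera coordinates). Camera axes: x right, y down, z forward; pixel columns grow to the right and rows downward; lengths in m; the calibration is good to about 2 mm. A picture is of the moment at which its call begins. camera_info takes no time and is no camera call.
- bot.hand_in(): hands the job in; it is judged then, once.
The state is a dict: "time_s": time; "joint_pos": joint angles; "joint_vel": joint speeds; "effort": joint torques, N m; "ee_pos": TCP position; "eef_rot": TCP orientation; "wrist_force": force on the tool from outside, world axes, zero at the start; "moment": the same for the moment, N m; "opening": opening from 0.0 (shut) to 1.0 (fully open); "grasp_force": force on a finger pad.
Only numpy, scipy, OpenCV 4.12 (cv2) and the standard library are available. Lean on these libraries where they do the work, as an engineer would, in place of code of your own. Each camera call takes 0.05 s, during which the arm holds its last target. There are 200 camera calls.

### The job

The flat bench scale leans and rocks because one of its four feet is too short. With the fingertips push the rubber wedge along the bench, thin end first, under that short foot until the scale stands level and cannot rock, then press down on the opposite corner (the one that stood up in the air) to prove it, and let go. Only push: do not lift the wedge or the scale, do not shove the scale out of its place, and leave the other loose things where they are.

Things in the scene. Friction and masses are not known exactly. Their poses are not given: they have to be found in the camera images.
- bench_scale: flat digital scale on a steel underframe, loose, 2 kg, 160 (x) x 130 (y) mm. Origin: centre of the footprint at bench level; z up out of the plate (vertical = level), -x: display edge. Level, its top is 38 mm and the underframe 15 mm above the bench. Ball feet, 20 mm across, at x = +-66, y = +-52 mm, one of them 8 mm too short. At the start it leans 0.097 rad onto that foot
- short_foot (a point): lowest point of the short rubber foot, at (-66, -52, 8) mm in the scale's frame; axes as the scale's. Once the wedge has lifted this foot 8 mm, all feet bear and the scale is level; a push beyond that jams the wedge and shoves the scale along
- raised_corner (a point): where to press: top face of the scale, 20 mm in from the edges of the corner diagonally opposite the short foot, at (60, 47, 38) mm in the scale's frame. At the start the foot below it, at (66, 52), hangs 8 mm off the bench
- wedge: black hard-rubber door-stop wedge, loose, 0.13 kg, 110 mm long (x), 46 mm wide (y), ribs on its thick end. Lies flat; origin: centre of the underside; +x points to the thin end (1.5 mm high), the top slopes evenly up to the upright back face (22 mm high) at x = -55 mm. It starts 25 to 55 mm from the short foot on the scale's -y side, thin end roughly toward it
- wedge_back (a point): middle of the wedge's back face, 10 mm up
- wedge_tip (a point): middle of the wedge's thin edge, on its underside; the wedge is 8 mm high 35 mm back from here
- tape_roll: roll of masking tape, bystander, 89 mm across, 25 mm high; origin at the centre of its underside
- coffee_tamper: coffee tamper with wooden handle, bystander, 58 mm across, 82 mm high; origin at the centre of its underside
- small_tin: short pale sample tin, bystander, 63 mm across, 62 mm high; origin at the centre of its underside
- yellow_screwdriver: screwdriver with yellow handle, bystander, 195 mm long (its y), 26 mm high; origin at the middle of its length, on the bench

How it is judged:
By the outcome, as a careful person would: the job done as asked, in the order asked, and still so for the second after the job is handed in, with the robot touching nothing.
It also fails if it takes over 51 s, if anything falls off the work surface, if the arm or the gripper's body presses on something with over 40 N, if the wrist force passes 120 N, or if a joint passes its speed limit or range.

## Working session

There is one attempt and no reset: what is moved stays moved. The work goes in short steps, Python scripts to look and compute and a tool call to move; the robot and the scene stay as the last step left them, time stands still between calls to the robot, and variables do not carry over. Pictures are saved under pics/ and viewed, at most 10 in all, crops included, and the job is handed in when it is done.

Besides the shell and the picture viewer there is one more tool, called after "Call:" in YAML: its name, and indented under it one key for each argument. drive_tool: Moves the arm, as the interface text tells. Its arguments: {"type":"object","properties":{"motion":{"type":"array","items":{"type":"array"}},"newtons":{"type":"number"}},"required":["motion"]}

```bash
mkdir -p pics
cat > h.py <<'E'
import numpy as np, cv2
from plant import bot, cams
def shot(n,f,crop=None,s=1):
    im=cams.get_image(n)[:,:,::-1].copy(); cv2.imwrite('pics/raw_'+f+'.png',im)
    if crop: a,b,c,d=crop; im=im[b:d,a:c]
    cv2.imwrite('pics/'+f+'.png',cv2.resize(im,None,fx=s,fy=s,interpolation=cv2.INTER_CUBIC))
def K(n):
    i=cams.camera_info(n); return np.array([[i['fx'],0,i['cx']],[0,i['fy'],i['cy']],[0,0,1.]]),np.array(i['D'],float),np.array(i['camera_from_world'])
def w(n,u,v,z=0):
    k,D,T=K(n); p=cv2.undistortPoints(np.array([[[u,v]]],float),k,D)[0,0]
    d=T[:3,:3].T@np.array([p[0],p[1],1]); c=-T[:3,:3].T@T[:3,3]
    return c+d*(z-c[2])/d[2]
def px(n,P):
    k,D,T=K(n); return cv2.projectPoints(np.array(P,float).reshape(-1,1,3),cv2.Rodrigues(T[:3,:3])[0],T[:3,3],k,D)[0][:,0]
E
python3 - <<'E'
from h import *
shot('top','t1',None,1.4); shot('side','s1',None,1.4)
print(bot.sense(), bot.pinch_z)
for n in('top','side'): print(K(n)[2], K(n)[0])
E
```

```text
{'time_s': 0.1, 'joint_pos': array([-1.30800662,  0.468327  , -0.01159475,  1.60355375,  0.00599129,
        1.07139303, -0.05628008]), 'joint_vel': array([-0.001093  , -0.00026584, -0.00087308, -0.00391827, -0.00088411,
       -0.00069342,  0.00185891]), 'effort': array([ 1.44911578e-04, -5.33519089e+01,  2.09507416e-02, -2.51966089e+01,
        1.15084107e-02,  4.27409570e-03,  8.27742781e-06]), 'ee_pos': array([0.19559124, 0.61933548, 0.23039979]), 'eef_rot': array([-6.89305160e-05,  1.52327371e-01,  9.88329750e-01, -8.20454341e-04]), 'wrist_force': array([-0.46912873, -0.50366131, -0.36899228]), 'moment': array([ 0.05057086,  0.00379996, -0.02184489]), 'grasp_force': 0.0, 'opening': 0.9960676315059195} 0.0187
[[ 0.0199793  -0.99975592  0.00943059  0.04471968]
 [-0.98216143 -0.02138993 -0.18681918  0.58273468]
 [ 0.1869753  -0.00552984 -0.98234905  1.04136792]
 [ 0.          0.          0.          1.        ]] [[491.8579751    0.         284.04217351]
 [  0.         491.8579751  213.45223694]
 [  0.           0.           1.        ]]
[[-0.96856148 -0.24843095 -0.01306601  0.60355621]
 [-0.13858646  0.58243574 -0.80097591  0.08454544]
 [ 0.20659732 -0.77398364 -0.59855399  1.00854856]
 [ 0.          0.          0.          1.        ]] [[501.97988061   0.         271.32261568]
 [  0.         501.97988061 203.83624651]
 [  0.           0.           1.        ]]
```

View pics/t1.png

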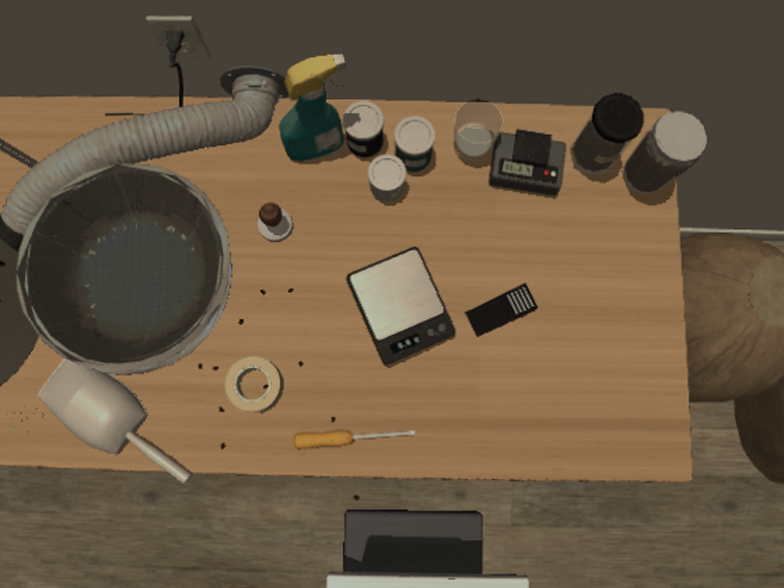

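View pics/s1.png

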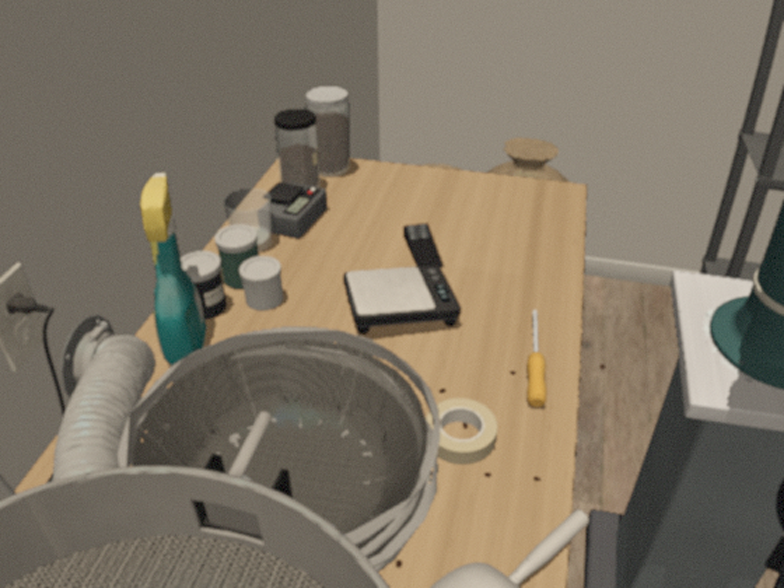

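The top view shows the scale (display edge towards the robot) with corners near (348,277), (416,248), (454,330) and (384,363), and the wedge to its right with its ribs at the far right. The short foot is at the scale's lower right. I'll enlarge that area.

Run:
```python
import cv2
im=cv2.imread('pics/raw_t1.png')[165:270,240:395]
cv2.imwrite('pics/t1c.png',cv2.resize(im,None,fx=5,fy=5,interpolation=cv2.INTER_CUBIC))
```

```text
(no output)
```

View pics/t1c.png

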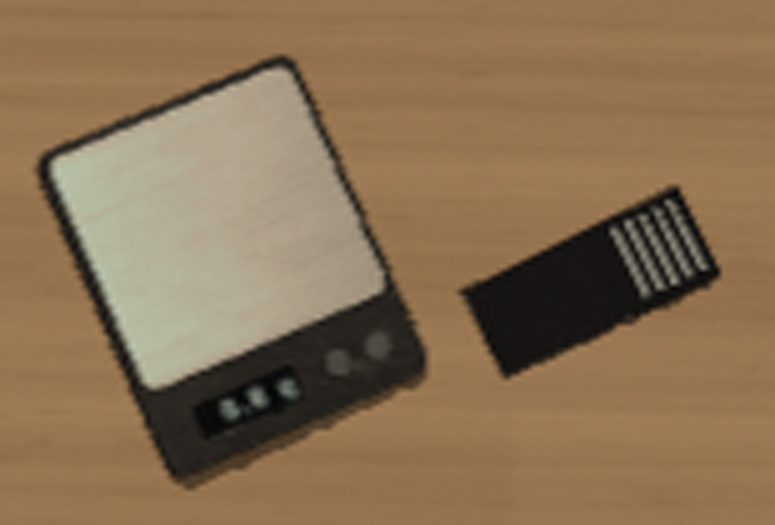

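```bash
cat > fit.py <<'E'
from h import *
from scipy.optimize import least_squares
def Rz(t): return cv2.Rodrigues(np.array([0,0,float(t)]))[0]
def scalepts(q,P,th):
    a=np.array([66,-52,0])/np.hypot(66,52)
    return (Rz(q[2])@cv2.Rodrigues(a*th)[0]@np.array(P,float).T).T/1e3+[q[0],q[1],0]
def wpts(q,P): return (Rz(q[2])@np.array(P,float).T).T/1e3+[q[0],q[1],0]
SC=[(80,65,38),(80,-65,38),(-80,-65,38),(-80,65,38)]
WC=[(55,23,1.5),(55,-23,1.5),(-55,23,22),(-55,-23,22)]
def fit(n,f,P,uv,q0):
    r=least_squares(lambda q:(px(n,f(q,P))-uv).ravel(),q0); return r.x,np.abs(r.fun).max()
E
python3 - <<'E'
from fit import *
c=lambda L:np.array(L)/5.+[240,165]-.4
th=.097
# scale: +x up, +y left
s,e=fit('top',lambda q,P:scalepts(q,P,th),SC,c([(40,158),(290,55),(428,370),(178,480)]),[.6,0,.4]); print('scale',s,e)
# wedge +x to left; +y = image down
wd,e=fit('top',wpts,WC,c([(506,378),(461,291),(721,272),(679,186)]),[.5,-.1,1.9]); print('wedge',wd,e)
f=scalepts(s,[(-66,-52,8),(60,47,38)],th); tip=wpts(wd,[(55,0,0),(-55,0,10)])
print('foot',f,'tip,back',tip)
d=tip[0]-tip[1]; d/=np.linalg.norm(d[:2]); v=f[0]-tip[0]; dirn=Rz(wd[2])[:,0]; lat=Rz(wd[2])[:,1]
print('along',v@dirn,'lat',v@lat,'wedge yaw',wd[2],'scale +y yaw',s[2]+np.pi/2)
from scipy.spatial.transform import Rotation as Ro
R=Ro.from_quat(bot.sense()['eef_rot'],scalar_first=True).as_matrix(); print(R)
E
```

```text
scale [0.576833   0.05452001 0.43407651] 1.574643950227653
wedge [ 0.57586457 -0.11484849  2.02814508] 0.455901346020255
foot [[ 5.38733383e-01 -2.07954384e-02  5.07738818e-05]
 [ 6.10570579e-01  1.18476286e-01  4.49930033e-02]] tip,back [[ 0.55157817 -0.06550104  0.        ]
 [ 0.60015097 -0.16419594  0.01      ]]
along 0.04578292648419995 lat -0.008216005174275598 wedge yaw 2.028145076727849 scale +y yaw 2.004872841093559
[[-9.53592734e-01  3.01099233e-01 -3.86207466e-04]
 [ 3.01099459e-01  9.53591398e-01 -1.60075886e-03]
 [-1.13703147e-04 -1.64275888e-03 -9.99998644e-01]]
```

Call:
drive_tool:
  motion:
    - [[-0.0325, -0.0328, 0], 0, 15]
    - [[-0.0325, -0.0328, 0], 0, 15]
    - [[-0.0325, -0.0328, 0], 0, 15]
    - [[-0.0325, -0.0328, 0], 0, 15]
    - [[-0.0325, -0.0328, 0], 0, 15]
    - [[-0.0325, -0.0328, 0], 0, 15]
    - [[-0.0325, -0.0328, 0], 0, 15]
    - [[-0.0325, -0.0328, 0], 0, 15]
    - [[-0.0325, -0.0328, 0], 0, 15]
    - [[-0.0325, -0.0328, 0], 0, 15]
    - [[-0.0325, -0.0328, 0], 0, 15]
    - [[-0.0325, -0.0328, 0], 0, 15]
    - [[-0.0325, -0.0328, 0], 0, 15]
    - [[-0.0325, -0.0328, 0], 0, 15]
    - [[-0.0325, -0.0328, 0], 0, 15]
    - [[-0.0325, -0.0328, 0], 0, 15]
    - [[-0.0325, -0.0328, 0], 0, 15]
    - [[-0.0325, -0.0328, 0], 0, 15]
    - [[-0.0325, -0.0328, 0], 0, 15]
    - [[-0.0325, -0.0328, 0], 0, 15]
  newtons: 30

```text
time_s: 2.1
ee_pos: [0.6185, -0.2029, 0.2308]
eef_rot: [-0.0, 0.152, 0.988, 0.0]
wrist_force: [1.0, 0.5, 0.4]
opening: 0.147
grasp_force: 0.0
```

Call:
drive_tool:
  motion:
    - [[0, 0, 0], 7.8, 15]
    - [[0, 0, 0], 7.7, 15]
    - [[0, 0, 0], 7.7, 15]
    - [[0, 0, 0], 7.7, 15]
    - [[0, 0, 0], 7.7, 15]
    - [[0, 0, 0], 7.7, 15]
    - [[0, 0, 0], 0, 15]
    - [[0, 0, 0], 0, 15]

```text
time_s: 2.9
ee_pos: [0.6179, -0.2012, 0.2309]
eef_rot: [-0.0, 0.527, 0.85, -0.0]
wrist_force: [-0.6, 1.8, 0.2]
opening: 0.155
grasp_force: 0.0
```

```bash
cat > go.py <<'E'
from h import *
from scipy.spatial.transform import Rotation as Ro
def go(P):
    s=bot.sense(); R=Ro.from_quat(s['eef_rot'],scalar_first=True).as_matrix()
    return np.round(R.T@(np.array(P)-s['ee_pos']),4)
def st():
    s=bot.sense(); R=Ro.from_quat(s['eef_rot'],scalar_first=True).as_matrix()
    print(s['time_s'],s['ee_pos'].round(4),'F',s['wrist_force'].round(1),'op',round(s['opening'],3),'xyaw',np.arctan2(R[1,0],R[0,0]).round(4),'z',R[:,2].round(4))
E
python3 - <<'E'
from go import *
st(); print(go([.618,-.201,.006]))
from fit import *
im=cams.get_image('side')[:,:,::-1].copy()
S=[.5768,.0545,.434];W=[.5759,-.1148,2.0281]
P=np.vstack([scalepts(S,SC+[(-66,-52,8),(66,52,0),(66,-52,0),(-66,52,0)],.097),wpts(W,WC+[(55,0,0)])])
s=3.5;a=px('side',P);x0,y0=230,140
im=cv2.resize(im[y0:y0+120,x0:x0+130],None,fx=s*1.4,fy=s*1.4,interpolation=cv2.INTER_CUBIC)
for p in a: cv2.circle(im,tuple(int(v) for v in (p+.5-[x0,y0])*s*1.4),3,(0,0,255),-1)
cv2.imwrite('pics/s2.png',im)
E
```

```text
2.9 [ 0.6179 -0.2012  0.2309] F [-0.6  1.8  0.2] op 0.155 xyaw 2.0311 z [-7.e-04  0.e+00 -1.e+00]
[0.     0.0003 0.2249]
```

View pics/s2.png

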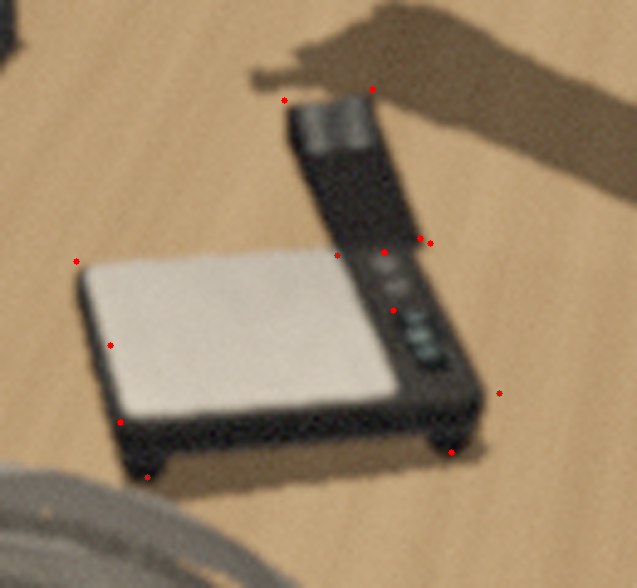

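Overlay on the side view: the fitted scale and wedge points land within about 2 px of the plate corners (82,268), (122,420) and (483,393) and of the wedge's edges. The foot position holds, so I'll go down behind the wedge and push.

Call:
drive_tool:
  motion:
    - [[0, 0, 0.04], 0, 15]
    - [[0, 0, 0.04], 0, 15]
    - [[0, 0, 0.04], 0, 15]
    - [[0, 0, 0.04], 0, 15]
    - [[0, 0, 0.03], 0, 15]
    - [[0, 0, 0.02], 0, 15]
    - [[0, 0, 0.013], 0, 15]
    - [[0, 0, 0], 0, 15]
    - [[0.01, 0, 0], 0, 15]
    - [[0.01, 0, 0], 0, 15]
    - [[0.005, 0, 0], 0, 15]
    - [[0, 0, 0], 0, 15]

```text
time_s: 4.15
ee_pos: [0.6073, -0.1772, 0.0092]
eef_rot: [0.0, 0.528, 0.849, 0.001]
wrist_force: [-0.2, 0.2, 0.1]
opening: 0.15
grasp_force: 0.0
```

Call:
drive_tool:
  motion:
    - [[0.005, 0, 0], 0, 15]
    - [[0.005, 0, 0], 0, 15]
    - [[0.006, 0.001, 0], 0, 15]
    - [[0.006, 0.001, 0], 0, 15]
    - [[0.006, 0.001, 0], 0, 15]
    - [[0.006, 0.001, 0], 0, 15]
    - [[0.006, 0.001, 0], 0, 15]
    - [[0.006, 0.001, 0], 0, 15]
    - [[0, 0, 0], 0, 15]

```text
time_s: 5.05
ee_pos: [0.5919, -0.1338, 0.0082]
eef_rot: [-0.0, 0.528, 0.849, 0.0]
wrist_force: [0.6, 0.6, 0.3]
opening: 0.153
grasp_force: 0.1
```

Run:
```python
from go import *
st(); shot('top','t2',(255,150,400,260),5)
```

```text
5.05 [ 0.5919 -0.1338  0.0082] F [0.6 0.6 0.3] op 0.153 xyaw 2.0288 z [-5.e-04  8.e-04 -1.e+00]
```

View pics/t2.png

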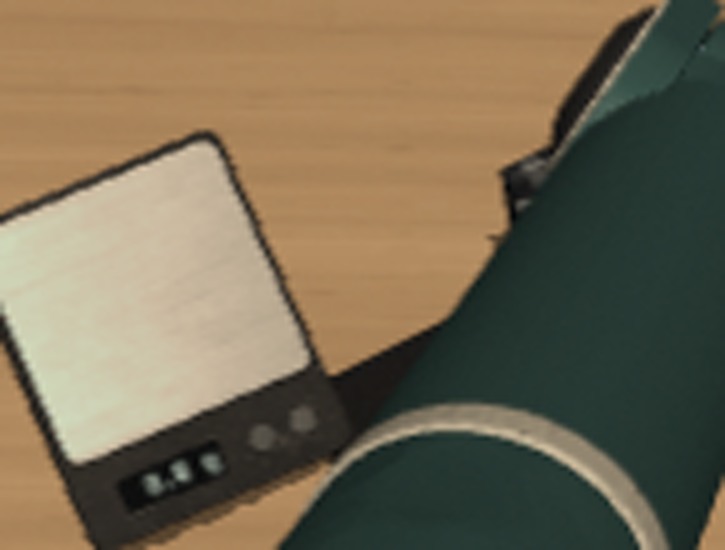

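The top view shows the wedge entering under the scale's right edge at (330,380), still straight, with the scale unmoved. I'll keep pushing slowly.

Call:
drive_tool:
  motion:
    - [[0.004, 0.001, 0], 0, 15]
    - [[0.004, 0.001, 0], 0, 15]
    - [[0.004, 0, 0], 0, 15]
    - [[0.004, 0, 0], 0, 15]
    - [[0.004, 0, 0], 0, 15]
    - [[0.004, 0, 0], 0, 15]
    - [[0.004, 0, 0], 0, 15]
    - [[0, 0, 0], 0, 15]

```text
time_s: 5.9
ee_pos: [0.581, -0.1078, 0.0081]
eef_rot: [-0.001, 0.528, 0.849, 0.0]
wrist_force: [-0.5, 0.4, -1.1]
opening: 0.147
grasp_force: 0.0
```

Run:
```python
from go import *
from fit import *
st(); print(w('top',321,226,.008))
S=[.5768,.0545,.434]
im=cams.get_image('side')[:,:,::-1].copy(); cv2.imwrite('pics/raw_s3.png',im)
x0,y0,s=235,180,6
o=cv2.resize(im[y0:y0+80,x0:x0+105],None,fx=s,fy=s,interpolation=cv2.INTER_CUBIC)
a=cv2.imread('pics/raw_s1.png')[y0:y0+80,x0:x0+105]; 
cv2.imwrite('pics/s3.png',o)
```

```text
5.9 [ 0.581  -0.1078  0.0081] F [-0.5  0.4 -1.1] op 0.147 xyaw 2.0285 z [-0.0011  0.0013 -1.    ]
[ 0.56284403 -0.02958674  0.008     ]
```

View pics/s3.png

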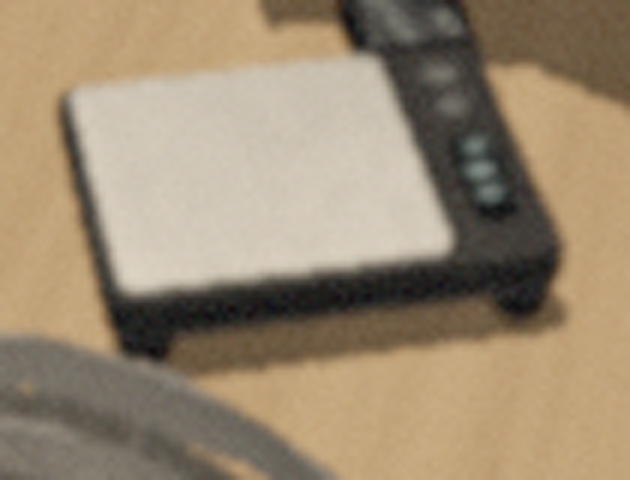

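The side view shows the scale in place, the wedge under its far right corner, and the raised foot at (140,340) dropping. I'll measure the tilt by optical flow against the starting picture.

```bash
cat > tilt.py <<'E'
from fit import *
S=np.array([.5768,.0545,.434]);TH=.097
# points on the plate edges/display in scale frame
def tilt(cur,show=True):
    obs=[]
    for n,c in cur.items():
        a=cv2.cvtColor(cv2.imread('pics/raw_%s1.png'%n[0]),6);b=cv2.cvtColor(c,6)
        m=np.zeros_like(a); poly=px(n,scalepts(S,[(84,69,38),(84,-69,38),(-84,-69,38),(-84,69,38)],TH)).astype(int)
        cv2.fillConvexPoly(m,poly,255)
        p=cv2.goodFeaturesToTrack(a,40,.03,4,mask=m)
        win=dict(winSize=(13,13),maxLevel=1)
        q,ok,_=cv2.calcOpticalFlowPyrLK(a,b,p,None,**win); r,ok2,_=cv2.calcOpticalFlowPyrLK(b,a,q,None,**win)
        g=(ok&ok2).ravel().astype(bool)&(np.linalg.norm((r-p)[:,0],axis=1)<.3)
        k,D,T=K(n)
        for u,v in zip(p[g][:,0],q[g][:,0]):
            # intersect the ray with the tilted plate -> scale frame
            R=scalepts([0,0,S[2]],np.eye(3)*1e3,TH).T; A=T[:3,:3]@R*1e-3; t=T[:3,:3]@[S[0],S[1],0]+T[:3,3]
            d=cv2.undistortPoints(u.reshape(1,1,2).astype(float),k,D)[0,0]; d=np.array([*d,1])
            Ai=np.linalg.inv(A); o=-Ai@t; dd=Ai@d; P=o+dd*(38-o[2])/dd[2]
            obs.append((n,P,v-u))
    def res(x):
        out=[]
        for n in cur:
            P=[o[1] for o in obs if o[0]==n]
            if P: out.append((px(n,scalepts(S+x[:3],P,TH+x[3]))-px(n,scalepts(S,P,TH))-[o[2] for o in obs if o[0]==n]).ravel())
        return np.concatenate(out)
    f=least_squares(res,[0,0,0,0],loss='soft_l1',f_scale=.3,x_scale=[.01,.01,.1,.1])
    cov=np.linalg.inv(f.jac.T@f.jac)*np.mean(f.fun**2)
    print('n',len(obs),'dxy mm',(f.x[:2]*1e3).round(1),'dyaw',f.x[2].round(4),'tilt',(TH+f.x[3]).round(4),'+-',np.sqrt(cov[3,3]).round(4),'rms',np.sqrt(np.mean(res(f.x)**2)).round(2))
E
python3 - <<'E'
from tilt import *
s=cv2.imread('pics/raw_s3.png'); t=cams.get_image('top')[:,:,::-1].copy(); cv2.imwrite('pics/raw_t3.png',t)
tilt({'side':cv2.imread('pics/raw_s2.png') if 0 else s}); tilt({'top':t}); tilt({'side':s,'top':t})
E
```

```text
n 8 dxy mm [-0.7  0.9] dyaw 0.008 tilt 0.0192 +- 0.0107 rms 0.41
n 14 dxy mm [-0.2 -0.5] dyaw -0.0023 tilt 0.0143 +- 0.0151 rms 0.18
n 22 dxy mm [-0.3 -0.3] dyaw -0.0016 tilt 0.0138 +- 0.0095 rms 0.37
```

Call:
drive_tool:
  motion:
    - [[0.002, 0, 0], 0, 15]
    - [[0.002, 0, 0], 0, 15]
    - [[0.002, 0, 0], 0, 15]

```text
time_s: 6.3
ee_pos: [0.579, -0.1041, 0.0084]
eef_rot: [0.0, 0.529, 0.849, -0.0]
wrist_force: [1.4, -2.1, -0.7]
opening: 0.147
grasp_force: 1.1
```

Call:
drive_tool:
  motion:
    - [[0.001, 0, 0], 0, 15]
    - [[0.001, 0, 0], 0, 15]

```text
time_s: 6.5
ee_pos: [0.5782, -0.1022, 0.0084]
eef_rot: [0.0, 0.529, 0.849, -0.0]
wrist_force: [2.0, -3.5, -0.7]
opening: 0.15
grasp_force: 1.8
```

Run:
```python
from tilt import *
from go import st
st()
s=cams.get_image('side')[:,:,::-1].copy();t=cams.get_image('top')[:,:,::-1].copy()
cv2.imwrite('pics/raw_s4.png',s);cv2.imwrite('pics/raw_t4.png',t)
tilt({'side':s}); tilt({'top':t}); tilt({'side':s,'top':t})
```

```text
6.5 [ 0.5782 -0.1022  0.0084] F [ 2.  -3.5 -0.7] op 0.15 xyaw 2.0275 z [ 6.e-04 -6.e-04 -1.e+00]
n 4 dxy mm [-0.2  1.8] dyaw 0.0181 tilt 0.0218 +- 0.0053 rms 0.11
n 14 dxy mm [-0.3 -0.8] dyaw -0.0028 tilt -0.0055 +- 0.0154 rms 0.19
n 18 dxy mm [-0.4 -0.6] dyaw -0.0022 tilt -0.0008 +- 0.0057 rms 0.21
```

Call:
drive_tool:
  motion:
    - [[0.001, 0, 0], 0, 15]
    - [[0, 0, 0], 0, 15]

```text
time_s: 6.8
ee_pos: [0.5778, -0.1015, 0.0084]
eef_rot: [0.0, 0.529, 0.849, -0.0]
wrist_force: [2.5, -4.0, -1.8]
opening: 0.152
grasp_force: 2.1
```

Call:
drive_tool:
  motion:
    - [[0.001, 0, 0], 0, 15]
    - [[0, 0, 0], 0, 15]

```text
time_s: 7.0
ee_pos: [0.5775, -0.1008, 0.0084]
eef_rot: [0.001, 0.529, 0.849, -0.0]
wrist_force: [1.6, -5.4, -1.2]
opening: 0.151
grasp_force: 2.5
```

Call:
drive_tool:
  motion:
    - [[0.001, 0, 0], 0, 15]
    - [[0, 0, 0], 0, 15]

```text
time_s: 7.2
ee_pos: [0.5772, -0.1004, 0.0086]
eef_rot: [0.001, 0.529, 0.849, -0.0]
wrist_force: [2.3, -5.4, -1.6]
opening: 0.151
grasp_force: 3.0
```

Run:
```python
from tilt import *
from go import st
st()
S_=[cams.get_image('side') for _ in range(4)];T_=[cams.get_image('top') for _ in range(4)]
s,t=[np.mean(x,0).round().astype(np.uint8)[:,:,::-1].copy() for x in (S_,T_)]
cv2.imwrite('pics/raw_s5.png',s);cv2.imwrite('pics/raw_t5.png',t)
tilt({'side':s}); tilt({'top':t}); tilt({'side':s,'top':t})
x0,y0=235,180
a,b=[cv2.resize(i[y0:y0+80,x0:x0+105],None,fx=3.7,fy=3.7,interpolation=cv2.INTER_CUBIC) for i in (cv2.imread('pics/raw_s1.png'),s)]
def tc(i): return cv2.resize(i[165:265,240:345],None,fx=3.7,fy=3.7,interpolation=cv2.INTER_CUBIC)[:296]
cv2.imwrite('pics/s5.png',np.vstack([np.hstack([a,b]),np.hstack([tc(cv2.imread('pics/raw_t1.png')),tc(t)])]))
```

```text
7.2 [ 0.5772 -0.1004  0.0086] F [ 2.3 -5.4 -1.6] op 0.151 xyaw 2.0269 z [ 0.0016 -0.0017 -1.    ]
n 4 dxy mm [-0.2  1.9] dyaw 0.0191 tilt 0.02 +- 0.0052 rms 0.11
n 13 dxy mm [-0.2 -0.6] dyaw -0.002 tilt -0.0057 +- 0.0131 rms 0.17
n 17 dxy mm [-0.3 -0.5] dyaw -0.0014 tilt -0.0026 +- 0.0055 rms 0.2
```

View pics/s5.png

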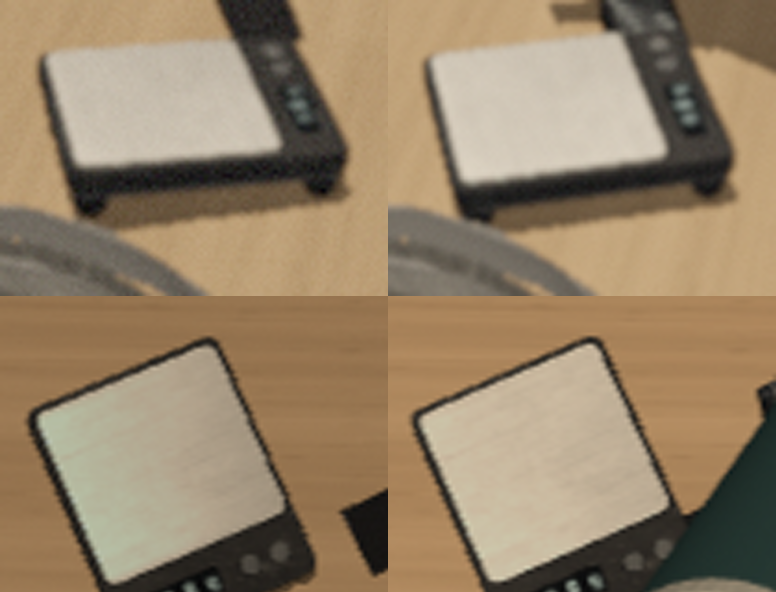

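The start and current views, side by side: the raised foot at (90,205) has come down to about (478,212), with the plate edge now looking parallel to the bench and no visible shift. I'll sharpen the tilt figure with ECC registration.

```bash
cat > ecc.py <<'E'
from fit import *
S=np.array([.5768,.0545,.434]);TH=.097
P=np.array([(78,62,38),(78,-62,38),(-40,-62,38),(-40,62,38),(78,0,38),(0,62,38),(0,-62,38),(-40,0,38)],float)
def meas(cur):
    D={}
    for n,c in cur.items():
        up=4; g=lambda i:cv2.GaussianBlur(cv2.cvtColor(i,6),(0,0),.8)
        a=g(cv2.imread('pics/raw_%s1.png'%n[0])); b=g(c)
        m=np.zeros_like(a); cv2.fillConvexPoly(m,px(n,scalepts(S,[(79,63,38),(79,-63,38),(-42,-63,38),(-42,63,38)],TH)).astype(int),255)
        cc,H=cv2.findTransformECC(a,b,np.eye(3,dtype=np.float32),cv2.MOTION_HOMOGRAPHY,(3,300,1e-7),m,3)
        p=px(n,scalepts(S,P,TH)); q=cv2.perspectiveTransform(p[:,None],H.astype(float))[:,0]; D[n]=q-p
        print(n,'cc',round(cc,4))
    res=lambda x:np.concatenate([(px(n,scalepts(S+x[:3],P,TH+x[3]))-px(n,scalepts(S,P,TH))-D[n]).ravel() for n in D])
    f=least_squares(res,[0,0,0,0],x_scale=[.01,.01,.1,.1])
    print(list(cur),'dxy',(f.x[:2]*1e3).round(1),'dyaw',f.x[2].round(4),'tilt',(TH+f.x[3]).round(4),'rms',np.sqrt(np.mean(f.fun**2)).round(3))
E
python3 - <<'E'
from ecc import *
for k in '345':
    s=cv2.imread(f'pics/raw_s{k}.png');t=cv2.imread(f'pics/raw_t{k}.png')
    print(k); meas({'side':s}); meas({'top':t}); meas({'side':s,'top':t})
E
```

```text
3Traceback (most recent call last):
  File "<stdin>", line 4, in <module>
  File "ecc.py", line 10, in meas
    cc,H=cv2.findTransformECC(a,b,np.eye(3,dtype=np.float32),cv2.MOTION_HOMOGRAPHY,(3,300,1e-7),m,3)
         ~~~~~~~~~~~~~~~~~~~~^^^^^^^^^^^^^^^^^^^^^^^^^^^^^^^^^^^^^^^^^^^^^^^^^^^^^^^^^^^^^^^^^^^^^^^
cv2.error: OpenCV(4.12.0) /io/opencv/modules/video/src/ecc.cpp:589: error: (-7:Iterations do not converge) The algorithm stopped before its convergence. The correlation is going to be minimized. Images may be uncorrelated or non-overlapped in function 'findTransformECC'
```

```bash
sed -i 's/np.eye(3,dtype=np.float32),cv2.MOTION_HOMOGRAPHY,(3,300,1e-7)/np.eye(2,3,dtype=np.float32),cv2.MOTION_AFFINE,(3,500,1e-7)/; s/q=cv2.perspectiveTransform(p\[:,None\],H.astype(float))\[:,0\]/q=p@H[:,:2].T+H[:,2]/; s/(79,63,38),(79,-63,38),(-42,-63,38),(-42,63,38)/(80,65,38),(80,-65,38),(-50,-65,38),(-50,65,38)/' ecc.py
python3 - <<'E'
from ecc import *
for k in '345':
    s=cv2.imread(f'pics/raw_s{k}.png');t=cv2.imread(f'pics/raw_t{k}.png')
    print(k)
    for c in ({'side':s},{'top':t},{'side':s,'top':t}):
        try: meas(c)
        except cv2.error: print('fail',list(c))
E
```

```text
3
fail ['side']
top cc 0.9933
['top'] dxy [0.1 0.8] dyaw 0.0043 tilt 0.0407 rms 0.17
fail ['side', 'top']
4
side cc 0.964
['side'] dxy [-343.3  711.9] dyaw 0.8031 tilt -0.0949 rms 754.134
top cc 0.9878
['top'] dxy [0.6 2.2] dyaw 0.0048 tilt 0.0716 rms 0.074
side cc 0.964
top cc 0.9878
['side', 'top'] dxy [-324.9  696.7] dyaw 0.8084 tilt -6.3858 rms 562.072
5
fail ['side']
top cc 0.9914
['top'] dxy [0.1 1.4] dyaw 0.0023 tilt 0.0361 rms 0.15
fail ['side', 'top']
```

```bash
cat > edge.py <<'E'
from fit import *
from scipy.ndimage import map_coordinates
S=np.array([.5768,.0545,.434]);TH=.097; Z=38
def seg(e,n=25):   # e=[+x,-x,+y,-y] white-plate edges, mm; points without the rounded corners
    xs=np.linspace(e[1]+10,e[0]-10,n); ys=np.linspace(e[3]+10,e[2]-10,n); o=np.ones(n)
    return [np.c_[e[0]*o,ys,Z*o],np.c_[e[1]*o,ys,Z*o],np.c_[xs,e[2]*o,Z*o],np.c_[xs,e[3]*o,Z*o]], [(1,0,0),(-1,0,0),(0,1,0),(0,-1,0)]
def resid(im,n,q,th,e,r=4):
    out=[]
    for P,nr in zip(*seg(e)):
        p=px(n,scalepts(q,P,th)); d=px(n,scalepts(q,P+np.array(nr)*2,th))-p
        t=p[-1]-p[0]; nn=np.array([t[1],-t[0]])/np.hypot(*t); nn*=np.sign((d@nn).mean())
        k=np.arange(-r,r+.01,.1); g=p[:,None]+k[None,:,None]*nn
        v=map_coordinates(im,[g[...,1],g[...,0]],order=1).mean  # average along the edge
        v=map_coordinates(im,[g[...,1],g[...,0]],order=1)
        G=np.clip(-np.gradient(v,axis=1),0,None); G=G**2
        o=(G*k).sum(1)/(G.sum(1)+1e-9); out.append(o)
    return np.concatenate(out)
def load(f): return cv2.GaussianBlur(cv2.cvtColor(cv2.imread(f),6).astype(float),(0,0),.7)
E0=[76,-38,61,-61]
def cal(n):
    im=load('pics/raw_%s1.png'%n[0]); x=np.array(E0+[0.])
    for r in (6,4,3,3,3): x=least_squares(lambda y:resid(im,n,S+[0,0,y[4]],TH,y[:4],r),x,diff_step=1e-3,x_scale=[1,1,1,1,.01],loss='soft_l1',f_scale=.3).x
    print(n,'edges',x.round(2)); return x
def meas(files):
    c={n:cal(n) for n in files}; ims={n:load(f) for n,f in files.items()}
    for sub in [[n] for n in files]+[list(files)]:
        x=np.array([0,0,0,.02])
        for r in (5,3,3,3):
            fn=lambda y:np.concatenate([resid(ims[n],n,S+[y[0]/1e2,y[1]/1e2,c[n][4]+y[2]],y[3],c[n][:4],r) for n in sub])
            f=least_squares(fn,x,diff_step=1e-3,x_scale=[.1,.1,.01,.01],loss='soft_l1',f_scale=.3); x=f.x
        J=np.linalg.inv(f.jac.T@f.jac)*np.mean(f.fun**2)*4
        print(sub,'dxy mm',(x[:2]*10).round(2),'dyaw',x[2].round(4),'tilt',x[3].round(4),'+-',np.sqrt(J[3,3]).round(4),'rms',np.sqrt(np.mean(f.fun**2)).round(2))
E
python3 - <<'E'
from edge import *
for k in '135': print(k); meas({'side':f'pics/raw_s{k}.png','top':f'pics/raw_t{k}.png'})
E
```

```text
1Traceback (most recent call last):
  File "<stdin>", line 2, in <module>
  File "edge.py", line 25, in meas
    c={n:cal(n) for n in files}; ims={n:load(f) for n,f in files.items()}
         ~~~^^^
  File "edge.py", line 22, in cal
    for r in (6,4,3,3,3): x=least_squares(lambda y:resid(im,n,S+[0,0,y[4]],TH,y[:4],r),x,diff_step=1e-3,x_scale=[1,1,1,1,.01],loss='soft_l1',f_scale=.3).x
                            ~~~~~~~~~~~~~^^^^^^^^^^^^^^^^^^^^^^^^^^^^^^^^^^^^^^^^^^^^^^^^^^^^^^^^^^^^^^^^^^^^^^^^^^^^^^^^^^^^^^^^^^^^^^^^^^^^^^^^^^^^^^^
    return func(*args, **kwargs)
    result = trf(vector_fun.fun, vector_fun.jac, x0, f0, J0, lb, ub, ftol, xtol,
                 gtol, max_nfev, x_scale, loss_function, tr_solver,
                 tr_options.copy(), verbose, callback=callback_wrapped)
    return trf_no_bounds(
        fun, jac, x0, f0, J0, ftol, xtol, gtol, max_nfev, x_scale,
        loss_function, tr_solver, tr_options, verbose, callback=callback)
    f_new = fun(x_new)
    self._update_fun()
    ~~~~~~~~~~~~~~~~^^
    self.f = self.fun_wrapped(xp_copy(self.x))
             ~~~~~~~~~
[... 286 characters left out ...]
resid(im,n,S+[0,0,y[4]],TH,y[:4],r),x,diff_step=1e-3,x_scale=[1,1,1,1,.01],loss='soft_l1',f_scale=.3).x
                                                   ~~~~~^^^^^^^^^^^^^^^^^^^^^^^^^^^^^^
  File "edge.py", line 10, in resid
    p=px(n,scalepts(q,P,th)); d=px(n,scalepts(q,P+np.array(nr)*2,th))-p
  File "h.py", line 14, in px
    k,D,T=K(n); return cv2.projectPoints(np.array(P,float).reshape(-1,1,3),cv2.Rodrigues(T[:3,:3])[0],T[:3,3],k,D)[0][:,0]
          ~^^^
  File "h.py", line 8, in K
    i=cams.camera_info(n); return np.array([[i['fx'],0,i['cx']],[0,i['fy'],i['cy']],[0,0,1.]]),np.array(i['D'],float),np.array(i['camera_from_world'])
ValueError: time passes only in moves, steps and waits
```

```bash
sed -i 's/^def K/import functools\n@functools.cache\ndef K/' h.py
cat > edge.py <<'E'
from fit import *
from scipy.ndimage import map_coordinates
S=np.array([.5768,.0545,.434]);TH=.097;Z=38;L=np.linspace(0,1,25)
def pts(e):
    xs=e[1]+10+L*(e[0]-e[1]-20); ys=e[3]+10+L*(e[2]-e[3]-20); o=np.ones(25)
    return np.vstack([np.c_[e[0]*o,ys,Z*o],np.c_[e[1]*o,ys,Z*o],np.c_[xs,e[2]*o,Z*o],np.c_[xs,e[3]*o,Z*o]])
NR=np.repeat([(1.,0,0),(-1,0,0),(0,1,0),(0,-1,0)],25,0)
TD=np.repeat([(0,1.,0),(0,1,0),(1,0,0),(1,0,0)],25,0)
def measure(im,n,q,th,e,r):
    P=pts(e); p=px(n,scalepts(q,P,th)); t=px(n,scalepts(q,P+TD,th))-p; d=px(n,scalepts(q,P+NR,th))-p
    nn=np.c_[t[:,1],-t[:,0]]; nn/=np.linalg.norm(nn,axis=1)[:,None]; nn*=np.sign((nn*d).sum(1))[:,None]
    k=np.arange(-r,r+.01,.1); g=p[:,None]+k[None,:,None]*nn[:,None]
    G=np.clip(-np.gradient(map_coordinates(im,[g[...,1],g[...,0]],order=1),axis=1),0,None)**2
    return p+nn*((G*k).sum(1)/(G.sum(1)+1e-9))[:,None],nn
def load(f): return cv2.GaussianBlur(cv2.cvtColor(cv2.imread(f),6).astype(float),(0,0),.7)
def solve(items,x,rs,pose,**kw):   # items: (cam,image,edges or None)
    for r in rs:
        M=[(n,e,*measure(im,n,*pose(x,n,e),r)) for n,im,e in items]
        fn=lambda y:np.concatenate([((px(n,scalepts(pose(y,n,e)[0],pts(pose(y,n,e)[2]),pose(y,n,e)[1]))-m)*nn).sum(1) for n,e,m,nn in M])
        f=least_squares(fn,x,loss='soft_l1',f_scale=.2); x=f.x
    return f
def cal(n):
    f=solve([(n,load('pics/raw_%s1.png'%n[0]),None)],np.array([76,-38,61,-61,0.]),(6,5,4,3,3,3),lambda y,n,e:(S+[0,0,y[4]/100],TH,y[:4]))
    print(n,'edges',f.x.round(2),np.sqrt(np.mean(f.fun**2)).round(3)); return f.x
def meas(files,c):
    items=[(n,load(f),c[n]) for n,f in files.items()]
    for sub in [[i] for i in items]+[items]:
        f=solve(sub,np.array([0,0,0,2.]),(5,4,3,3,3),lambda y,n,e:(S+[y[0]/1e3,y[1]/1e3,(e[4]+y[2])/100],y[3]/100,e[:4]))
        J=np.linalg.inv(f.jac.T@f.jac)*np.mean(f.fun**2)*4
        print([i[0] for i in sub],'dxy mm',f.x[:2].round(2),'dyaw',(f.x[2]/100).round(4),'tilt',(f.x[3]/100).round(4),'+-',(np.sqrt(J[3,3])/100).round(4),'rms',np.sqrt(np.mean(f.fun**2)).round(2))
E
python3 - <<'E'
from edge import *
c={n:cal(n) for n in('side','top')}
for k in '1345': print(k); meas({'side':f'pics/raw_s{k}.png','top':f'pics/raw_t{k}.png'},c)
E
```

```text
side edges [ 77.69 -39.07  63.04 -61.27   0.23] 0.139
top edges [ 76.11 -37.98  59.9  -59.62   0.61] 0.075
1
['side'] dxy mm [ 0.   -0.02] dyaw 0.0 tilt 0.0967 +- 0.0024 rms 0.14
['top'] dxy mm [-0.01 -0.06] dyaw -0.0002 tilt 0.0953 +- 0.0061 rms 0.07
['side', 'top'] dxy mm [-0.   -0.01] dyaw 0.0 tilt 0.0967 +- 0.0017 rms 0.11
3
['side'] dxy mm [ 0.01 -0.31] dyaw 0.0033 tilt 0.0185 +- 0.003 rms 0.16
['top'] dxy mm [0.03 0.17] dyaw -0.0008 tilt 0.0253 +- 0.0063 rms 0.07
['side', 'top'] dxy mm [-0.02 -0.09] dyaw 0.0006 tilt 0.0197 +- 0.0021 rms 0.13
4
['side'] dxy mm [ 0.06 -0.3 ] dyaw 0.0048 tilt 0.0068 +- 0.0027 rms 0.15
['top'] dxy mm [-0.02  0.08] dyaw 0.0002 tilt 0.0102 +- 0.0062 rms 0.07
['side', 'top'] dxy mm [-0.02 -0.05] dyaw 0.0019 tilt 0.0082 +- 0.0019 rms 0.12
5
['side'] dxy mm [ 0.09 -0.63] dyaw 0.0049 tilt 0.0015 +- 0.0083 rms 0.35
['top'] dxy mm [0.   0.19] dyaw 0.0001 tilt 0.0104 +- 0.006 rms 0.07
['side', 'top'] dxy mm [-0.03 -0.07] dyaw 0.0014 tilt 0.0055 +- 0.0041 rms 0.24
```

Tilt is down to about 0.006 rad and the scale has not moved; roughly 2.5 mm of wedge travel remain.

Call:
drive_tool:
  motion:
    - [[0.001, 0, 0], 0, 15]
    - [[0.001, 0, 0], 0, 15]
    - [[0, 0, 0], 0, 15]

```text
time_s: 7.9
ee_pos: [0.5766, -0.0994, 0.0087]
eef_rot: [0.002, 0.529, 0.849, -0.001]
wrist_force: [3.4, -6.4, -1.3]
opening: 0.151
grasp_force: 3.7
```

Call:
drive_tool:
  motion:
    - [[0.001, 0, 0], 0, 15]
    - [[0.001, 0, 0], 0, 15]
    - [[0, 0, 0], 0, 15]

```text
time_s: 8.2
ee_pos: [0.5755, -0.0978, 0.0087]
eef_rot: [0.002, 0.529, 0.849, -0.001]
wrist_force: [1.9, -6.4, -1.7]
opening: 0.148
grasp_force: 3.8
```

```bash
cat > look.py <<'E'
import sys
from edge import *
from go import st
k=sys.argv[1]; st()
for n in('side','top'): cv2.imwrite(f'pics/raw_{n[0]}{k}.png',np.mean([cams.get_image(n) for _ in range(3)],0).round().astype(np.uint8)[:,:,::-1])
c={n:cal(n) for n in('side','top')}; meas({'side':f'pics/raw_s{k}.png','top':f'pics/raw_t{k}.png'},c)
E
python3 look.py 6
```

```text
8.2 [ 0.5755 -0.0978  0.0087] F [ 1.9 -6.4 -1.7] op 0.148 xyaw 2.0265 z [ 0.002 -0.003 -1.   ]
side edges [ 77.69 -39.07  63.04 -61.27   0.23] 0.139
top edges [ 76.11 -37.98  59.9  -59.62   0.61] 0.075
['side'] dxy mm [-0.59  0.31] dyaw -0.0114 tilt -0.0029 +- 0.0096 rms 0.42
['top'] dxy mm [-0.63  1.49] dyaw -0.0157 tilt 0.0098 +- 0.0065 rms 0.07
['side', 'top'] dxy mm [-0.71  1.09] dyaw -0.0149 tilt 0.0025 +- 0.0053 rms 0.29
```

The scale has just begun to shift (1.3 mm), so all four feet are bearing and I stop pushing. Next I back off, rise and look.

Call:
drive_tool:
  motion:
    - [[-0.004, 0, 0], 0, 15]
    - [[-0.01, 0, 0], 0, 15]
    - [[-0.02, 0, 0], 0, 15]
    - [[-0.01, 0, 0], 0, 0]
    - [[0, 0, -0.04], 0, 0]
    - [[0, 0, -0.04], 0, 0]
    - [[0, 0, -0.03], 0, 0]
    - [[0, 0, 0], 0, 0]
    - [[0, 0, 0], 0, 0]

```text
time_s: 9.4
ee_pos: [0.5944, -0.1345, 0.1187]
eef_rot: [-0.0, 0.528, 0.849, 0.001]
wrist_force: [-0.6, -0.4, -0.6]
opening: 0.002
grasp_force: 0.0
```

```bash
python3 look.py 7
python3 - <<'E'
from go import *
from fit import scalepts
q=[.5768-.0005,.0545+.001,.434-.012]
p=scalepts(q,[(60,47,38)],0)[0]; print(p,go([p[0],p[1],.060]))
im=cv2.imread('pics/raw_t7.png')[150:260,240:400]; cv2.imwrite('pics/t7.png',cv2.resize(im,None,fx=5,fy=5,interpolation=cv2.INTER_CUBIC))
E
```

```text
9.4 [ 0.5944 -0.1345  0.1187] F [-0.6 -0.4 -0.6] op 0.002 xyaw 2.028 z [ 6.0e-04  1.1e-03 -1.0e+00]
side edges [ 77.69 -39.07  63.04 -61.27   0.23] 0.139
top edges [ 76.11 -37.98  59.9  -59.62   0.61] 0.075
['side'] dxy mm [-0.68  0.88] dyaw -0.0132 tilt 0.0033 +- 0.0025 rms 0.13
['top'] dxy mm [-0.64  1.43] dyaw -0.0158 tilt 0.0089 +- 0.0063 rms 0.07
['side', 'top'] dxy mm [-0.71  1.2 ] dyaw -0.015 tilt 0.005 +- 0.002 rms 0.12
[0.61178576 0.12295191 0.038     ] [0.2235 0.1301 0.0571]
```

View pics/t7.png

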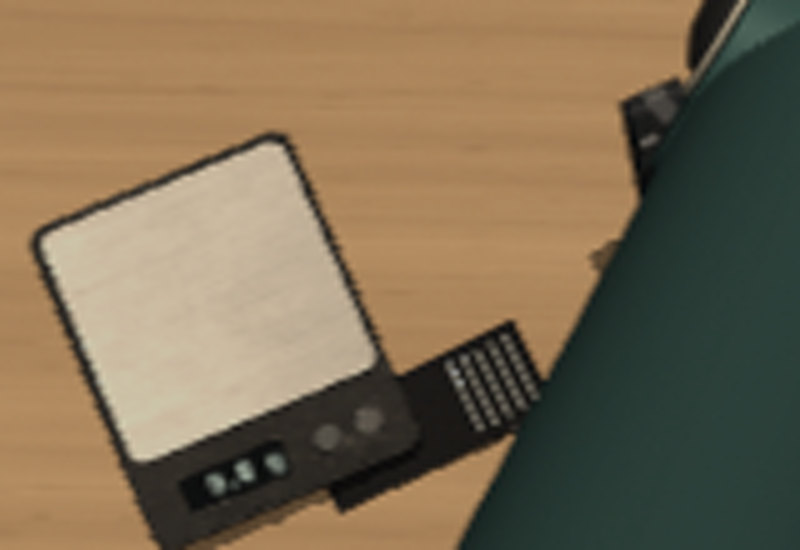

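The top view shows the wedge under the short-foot corner, its back near (530,370) and a tip corner just showing at (343,510) beyond the display edge. The arm is clear. I'll check where the foot sits across the wedge, then press.

Run:
```python
from fit import *
c=lambda u,v:(u/5+240-.4,v/5+150-.4)
A=w('top',*c(400,378),.011);B=w('top',*c(513,321),.022);T=w('top',*c(343,511),.0015);C=w('top',*c(515,433),.018)
f=scalepts([.5761,.0557,.419],[(-66,-52,8)],0)[0]
d=(B-A)[:2];d/=np.linalg.norm(d); d=-d; lat=np.array([-d[1],d[0]])
print('yaw',np.arctan2(d[1],d[0]),'yaw low',np.arctan2(*(T-C)[[1,0]]))
for n,p in zip('ABTC',(A,B,T,C)): print(n,'along',((p[:2]-f[:2])@d*1e3).round(1),'lat',((p[:2]-f[:2])@lat*1e3).round(1))
```

```text
yaw 2.039587556926402 yaw low 2.001239167921282
A along -18.9 lat -20.9
B along -76.1 lat -20.9
T along 31.1 lat 22.3
C along -54.1 lat 25.6
```

Call:
drive_tool:
  motion:
    - [[0.03, 0.018, 0], 0, 0]
    - [[0.03, 0.018, 0], 0, 0]
    - [[0.03, 0.018, 0], 0, 0]
    - [[0.03, 0.018, 0], 0, 0]
    - [[0.03, 0.018, 0], 0, 0]
    - [[0.03, 0.018, 0], 0, 0]
    - [[0.03, 0.018, 0], 0, 0]
    - [[0.0135, 0.004, 0.02], 0, 0]
    - [[0, 0, 0.025], 0, 0]
    - [[0, 0, 0.018], 0, 0]
    - [[0, 0, 0.008], 0, 0]
    - [[0, 0, 0.002], 0, 0]
    - [[0, 0, 0.001], 0, 0]
    - [[0, 0, 0], 0, 0]
    - [[0, 0, 0], 0, 0]

```text
time_s: 11.2
ee_pos: [0.6131, 0.1227, 0.0452]
eef_rot: [0.001, 0.529, 0.849, 0.001]
wrist_force: [-0.5, 0.6, 0.2]
opening: 0.0
grasp_force: 0.0
```

Call:
drive_tool:
  motion:
    - [[0, 0, 0.003], 0, 0]
    - [[0, 0, 0.002], 0, 0]
    - [[0, 0, 0.001], 0, 0]
    - [[0, 0, 0], 0, 0]

```text
time_s: 11.6
ee_pos: [0.6123, 0.1229, 0.0381]
eef_rot: [-0.0, 0.529, 0.849, -0.0]
wrist_force: [0.2, -0.7, 0.0]
opening: 0.004
grasp_force: 0.0
```

Call:
drive_tool:
  motion:
    - [[0, 0, 0.001], 0, 0]
    - [[0, 0, 0], 0, 0]

```text
time_s: 11.8
ee_pos: [0.6125, 0.1229, 0.0374]
eef_rot: [0.0, 0.529, 0.849, 0.0]
wrist_force: [0.2, -0.4, 0.1]
opening: 0.004
grasp_force: 0.3
```

Call:
drive_tool:
  motion:
    - [[0, 0, 0.001], 0, 0]
    - [[0, 0, 0], 0, 0]

```text
time_s: 12.0
ee_pos: [0.6126, 0.1229, 0.0372]
eef_rot: [-0.0, 0.529, 0.849, 0.0]
wrist_force: [-2.2, -0.1, 7.3]
opening: 0.0
grasp_force: 3.6
```

Call:
drive_tool:
  motion:
    - [[0, 0, 0.001], 0, 0]
    - [[0, 0, 0], 0, 0]

```text
time_s: 12.2
ee_pos: [0.6126, 0.1229, 0.0371]
eef_rot: [-0.0, 0.529, 0.849, 0.001]
wrist_force: [-5.0, -0.5, 14.3]
opening: 0.002
grasp_force: 6.9
```

Call:
drive_tool:
  motion:
    - [[0, 0, 0.001], 0, 0]
    - [[0, 0, 0], 0, 0]

```text
time_s: 12.4
ee_pos: [0.6127, 0.123, 0.0369]
eef_rot: [-0.001, 0.529, 0.849, 0.001]
wrist_force: [-6.9, -0.7, 20.8]
opening: 0.003
grasp_force: 10.1
```

```bash
python3 look.py 8
python3 - <<'E'
import cv2,numpy as np
f=lambda n,a:cv2.resize(cv2.imread(f'pics/raw_{n}.png')[a[1]:a[3],a[0]:a[2]],(395,400),interpolation=cv2.INTER_CUBIC)
cv2.imwrite('pics/c8.png',np.hstack([f('s8',(225,140,345,262)),f('t8',(235,150,370,287))]))
E
```

```text
12.4 [0.6127 0.123  0.0369] F [-6.9 -0.7 20.8] op 0.003 xyaw 2.0276 z [-1.0e-04  1.8e-03 -1.0e+00]
side edges [ 77.69 -39.07  63.04 -61.27   0.23] 0.139
top edges [ 76.11 -37.98  59.9  -59.62   0.61] 0.075
['side'] dxy mm [-1.97  7.94] dyaw -0.0176 tilt 0.0593 +- 0.0535 rms 1.02
['top'] dxy mm [-0.89  0.85] dyaw -0.0131 tilt -0.0091 +- 0.0513 rms 0.55
['side', 'top'] dxy mm [-0.68  1.4 ] dyaw -0.0115 tilt 0.0042 +- 0.0163 rms 0.82
```

View pics/c8.png

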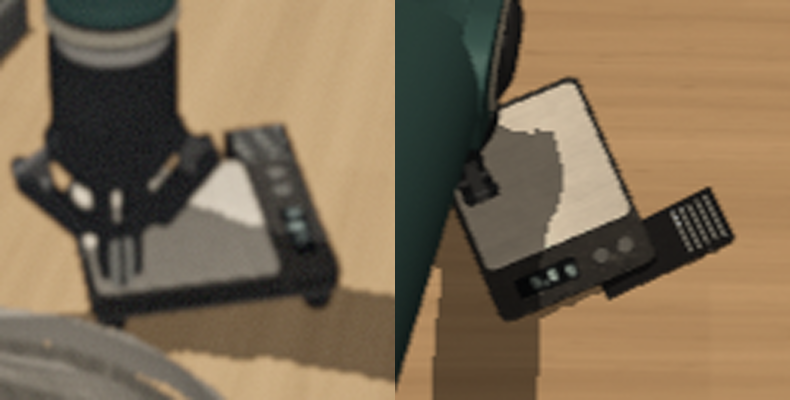

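The side view shows the fingertips pressing the raised corner near (115,275), and the top view shows the same at (480,185). The wedge is fully visible (back corners (710,187) and (735,238), tip corner (608,299)), and 21 N gave only about 0.3 mm. I'll let go, retreat, and check the tilt and the wedge depth.

Call:
drive_tool:
  motion:
    - [[0, 0, -0.003], 0, 0]
    - [[0, 0, -0.01], 0, 0]
    - [[0, 0, -0.03], 0, 0]
    - [[0, 0, -0.04], 0, 0]
    - [[-0.045, 0, -0.01], 0, 0]
    - [[-0.045, 0, 0], 0, 0]
    - [[-0.045, 0, 0], 0, 0]
    - [[-0.045, 0, 0], 0, 0]
    - [[-0.045, 0, 0], 0, 0]
    - [[-0.03, 0, 0], 0, 0]
    - [[0, 0, 0], 0, 0]
    - [[0, 0, 0], 0, 0]

```text
time_s: 13.9
ee_pos: [0.7246, -0.1069, 0.127]
eef_rot: [-0.0, 0.529, 0.848, -0.0]
wrist_force: [-1.0, 0.2, 1.2]
opening: 0.003
grasp_force: 0.0
```

```bash
python3 look.py 9
python3 - <<'E'
from fit import *
k=135/395; c=np.array([(213,299),(315,187),(340,238)])  # tip +y corner; back: upper= -y, lower= +y
uv=c*k+[235,150]-.33
q,e=fit('top',wpts,[WC[0],WC[3],WC[2]],uv,[.55,-.05,2.03]); print('wedge',q,e)
f=scalepts([.5761,.0557,.419],[(-66,-52,8)],0)[0]
print('foot in wedge frame',Rz(q[2]).T@(f-[q[0],q[1],0])*1e3,'want x=20')
E
```

```text
13.9 [ 0.7246 -0.1069  0.127 ] F [-1.   0.2  1.2] op 0.003 xyaw 2.0259 z [-6.e-04 -1.e-04 -1.e+00]
side edges [ 77.69 -39.07  63.04 -61.27   0.23] 0.139
top edges [ 76.11 -37.98  59.9  -59.62   0.61] 0.075
['side'] dxy mm [-0.59  0.58] dyaw -0.011 tilt 0.0006 +- 0.0063 rms 0.3
['top'] dxy mm [-0.56  0.58] dyaw -0.0167 tilt -0.0178 +- 0.0883 rms 0.87
['side', 'top'] dxy mm [-0.65  1.11] dyaw -0.0145 tilt 0.0036 +- 0.0118 rms 0.66
wedge [ 0.54683462 -0.0380364   2.02073039] 0.4032500269359218
foot in wedge frame [21.74586157  0.45744086  8.        ] want x=20
```

Call:
drive_tool:
  motion:
    - [[0.008, -0.032, 0], 0, 15]
    - [[0.008, -0.032, 0], 0, 15]
    - [[0.008, -0.032, 0], 0, 15]
    - [[0.008, -0.032, 0], 0, 15]
    - [[0, 0, 0], 0, 15]
    - [[0, 0, 0], 0, 15]

```text
time_s: 14.8
ee_pos: [0.5961, -0.1332, 0.128]
eef_rot: [0.0, 0.529, 0.849, 0.001]
wrist_force: [0.3, 0.4, -0.3]
opening: 0.149
grasp_force: 0.0
```

```bash
python3 look.py 10; python3 look.py 11|grep tilt
```

```text
14.8 [ 0.5961 -0.1332  0.128 ] F [ 0.3  0.4 -0.3] op 0.149 xyaw 2.0279 z [ 1.3e-03  6.0e-04 -1.0e+00]
side edges [ 77.69 -39.07  63.04 -61.27   0.23] 0.139
top edges [ 76.11 -37.98  59.9  -59.62   0.61] 0.075
['side'] dxy mm [-0.69  1.01] dyaw -0.0127 tilt 0.0047 +- 0.0023 rms 0.13
['top'] dxy mm [-0.62  1.43] dyaw -0.0155 tilt 0.0095 +- 0.0062 rms 0.07
['side', 'top'] dxy mm [-0.69  1.22] dyaw -0.0146 tilt 0.0057 +- 0.0019 rms 0.11
['side'] dxy mm [-0.68  0.95] dyaw -0.0131 tilt 0.004 +- 0.0023 rms 0.13
['top'] dxy mm [-0.61  1.44] dyaw -0.0155 tilt 0.0097 +- 0.0063 rms 0.07
['side', 'top'] dxy mm [-0.69  1.2 ] dyaw -0.0148 tilt 0.0052 +- 0.0018 rms 0.11
```

```bash
python3 -c "
from plant import bot
print(bot.hand_in())"
```

```text
the job is handed in; nothing more can be done
None
```

I pushed the wedge under the short foot, pressed the opposite corner with about 21 N (it gave about 0.3 mm, no clear rocking), let go and handed in. The scale shifted 1.4 mm and turned 0.8°, and the camera's last tilt reading was 0.005 ± 0.002 rad. I took that as camera error because the force readings suggested all four feet were bearing.

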